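# Clip a crimp sample on the inspection stage, measure it, unclip it

### The arm

A 6-joint arm with a two-finger parallel gripper is mounted at the origin on the work surface. World frame = base frame: x ahead of the robot, y to its left, z up, the work surface at z = 0. Lengths are in mm, angles in degrees, forces in N, time in s.
With the tool pointing down it reaches from about 350 to 975 mm from the base axis. Payload 4.9 kg.
Tool frame: the origin (TCP) lies at the very end of the fingers, on their centre line; the grasp point (between the pads) lies 19 mm behind it (bot.hold_point_z is the distance from the TCP to the grasp point, in mm); z points along the fingers, y is the line along which they close (so a half turn about z gives the same grasp; the last joint's range is limited). The gripper opens to 85 mm and grips with 20 to 120 N. Pads are 22 mm wide; open, the fingers measure 114 mm over their backs; the gripper's body (76 mm by 85 mm) begins 54 mm behind the grasp point. The pads swing forward as they close: fully open they stand 13 mm farther back than shut.
Start: joints at [-79.928, 3.019, 92.412, -0, 84.569, -6.818], TCP at [181.588, -598.02, 231.304] pointing down, gripper open.
Joint ranges: [-172.51, 172.51], [-57.92, 126.97], [3.15, 148.05], [-58.71, 238.71], [5.1, 150.11], [-179.66, 179.66]. Speed limits (degrees/s): [147.25, 147.25, 180, 180, 180, 180].

### API

Orientations are given as a 3x3 rotation matrix whose columns are the frame's x, y, z axes.
In Python, from bench import bot gives the robot as it stands.
- The arm moves only by the shell command python3 -m inch 'ROWS'. ROWS is JSON, a list of rows, each an object of numbers: "x", "y", "z": the shift along the tool's x, y, z each as a share of 0.03 m, from -1 to 1; "ax", "ay", "az": the turn, a rotation vector about the tool's x, y, z each as a share of 4 degrees, from -1 to 1; "hand": the opening, from 0 (shut) to 1 (fully open). In form: [{"x": .., "y": .., "z": .., "ax": .., "ay": .., "az": .., "hand": ..}, ...]. A call has 1 to 5 rows; each row shifts and turns the commanded pose from where the row before left it, along the tool's axes as they then stand; what a row does not reach is not made up. A row lasts 1/8 s, in which the tool goes at most 62.5 mm and 10.7 degrees, less where a joint would pass 70% of its speed; a pose out of reach is approached as far as the arm can. A call with a number of a shift or a turn outside -1 to 1 is refused whole. A call with a gripper value outside its range is refused whole. The fingers move at their own pace and stop on an object; the grip force is fixed at half the most. Time passes only in rows, so rows that do not move let the fingers close. It gives the time, the measured TCP pose, the force, the opening and the grip force at its end, in the units of the state.
- bot.get_state(): the state, without advancing time (a new reading comes with each control period).
- bot.snapshot(name): name is "side" or "top"; returns the picture (384x512x3 uint8, red, green, blue); there is no depth.
- bot.camera_model(name): a dict with "fx", "fy", "cx", "cy" (pixels), "cam_to_world" (4x4, takes a point from camera to world coordinates). Camera axes: x right, y down, z forward; pixel columns grow to the right and rows downward; lengths in mm; the calibration is good to about 2 mm. A picture is of the moment at which its call begins. camera_model takes no time and is no camera call.
- bot.sign_off(): hands the job in; it is judged then, once.
The state is a dict: "clock": time; "joint_positions": joint angles; "dq": joint speeds; "tau": joint torques, N m; "tcp_pos": TCP position; "eef_rot": TCP orientation; "ft_force": force on the tool from outside, world axes, zero at the start; "moment": the same for the moment, N m; "grip_width": finger opening in mm; "gripper_force": force on a finger pad.
Only numpy, scipy, OpenCV 4.12 (cv2) and the standard library are available. Lean on these libraries where they do the work, as an engineer would, in place of code of your own. Each camera call takes 0.05 s, during which the arm holds its last target. There are 200 camera calls.

### The job

Swing the spring clip on the inspection stage round its pivot screw onto the near edge of the sample slide until it pushes the slide snugly against the back rail: firm enough to keep gripping it when you let go, but gently, as the sample cracks if squeezed hard. With the slide held by the clip alone, press the button of the measuring unit fully in, then swing the clip all the way clear again to where it was parked. Leave the slide lying flat in its nest and do not disturb the other things on the bench.

Things in the scene. Friction and masses are not known exactly. Their poses are not given: they have to be found in the camera images.
- stage: Inspection stage, fixed: white base, dark steel top, 230 (x) x 190 x 40 mm high. Origin on the bench, 20 mm to the far side of the base's middle; x away from the robot, y left, z up.
- nest (a point): Middle of the slide's nest, on the stage's top (x 26, y 0, z 40 mm in the stage frame). End blocks 6 mm high have inner faces at y = +-49 mm. Across the far side a steel back rail, 125 mm long, 14 mm high, parallel to y, is screwed down at a setting that differs every time: its near face is anywhere from stage x = 52 to 72 mm, so home must be found by feel.
- pivot (a point): Axis of the clip's pivot screw at the level of the stage's top, at (-20, -58, 40) mm in the stage frame. The screw's head reaches 25 mm above this point.
- slide: Loose sample slide: aluminium plate 66 (x) x 90 (y) x 8 mm, 0.1 to 0.2 kg, with a clear resin button 22 mm wide, 9 mm high near its middle that holds the sample. Origin at the centre of its underside. Starts flat in the nest, 5 to 37 mm short of the rail; it is home when its far long edge bears on the rail. The sample cracks if the clip's heel pushes with over 14 N.
- clip (a joint): Swing of the spring clip (rad): 0 parked, grows clockwise from above, ends at 1.65; starts at 0 to 0.25. Its flat steel arm, 94 mm long, 13 to 17 mm above the stage's top, points 1.3 rad minus this value anticlockwise from the stage's +y (parked: mostly at the robot). The slide comes home somewhere at 1.0 to 1.55. The pivot is stiff: the clip stays where it is left.
- clip_post (a point): Centre of the top of the clip's upright steel post (its handle), 14 mm in diameter, top 62 mm above the stage's top, free from 20 mm up, 85 mm from the pivot along the arm. Pinch or push it from above. About 3 to 5 N here turns the clip freely; once the heel presses the slide home this rises by 0.5 to 0.7 N per N at the heel, some 2 to 3 N per mm of post travel.
- heel: Blunt brass spring plunger, 9 mm in diameter, under the arm; it pushes the slide's near side, giving 1 mm per 7 N. The slide is held well if seated with 5 to 11 N here; let go, pivot friction keeps up to about 6 N (over 3 N is enough). Its frame origin is on the pivot axis at the stage top's level, y along the arm, x the way the clip swings on.
- heel_face (a point): Middle of the heel plunger's face: 58 mm along the arm from the pivot, 15 mm ahead of the arm's centre line, 5.5 mm above the stage's top. Above it a thin spring leaf with a round nose, 11 mm farther ahead, rides up onto the slide's top edge and presses down lightly (about 2 N).
- trigger (a joint): Travel of the measuring unit's push button (m): 0 out, 0.006 fully in; springs back. About 5 N presses it fully in.
- trigger_top (a point): Centre of the top of the round button, 28 mm in diameter, pressed straight down; it is on top of the measuring unit, a white box 100 x 85 x 45 mm with a dark display, fixed to the bench left or right of the stage.
- reel: Bystander: cardboard reel of brass terminals lying flat, 84 mm in diameter, 28 mm high. Origin under its centre.
- pot: Bystander: grey open pot, 68 mm in diameter, 75 mm high. Origin under its centre.
- tray: Bystander: blue open tray, 70 x 90 x 45 mm. Origin under its centre.
There are look-alikes about, which are no part of the job. Leave any green or orange look-alike of the part that bears trigger alone.

How it is judged:
By the outcome, as a careful person would: the job done as asked, in the order asked, and still so for the second after the job is handed in, with the robot touching nothing.
It also fails if it takes over 72 s, if anything falls off the work surface, if the arm or the gripper's body presses on something with over 40 N, if the wrist force passes 120 N, or if a joint passes its speed limit or range.

## Working session

There is one attempt and no reset: what is moved stays moved. The work goes in short steps, Python scripts to look and compute and a shell command to move; the robot and the scene stay as the last step left them, time stands still between calls to the robot, and variables do not carry over. Pictures are saved under pics/ and viewed, at most 10 in all, crops included, and the job is handed in when it is done.

```bash
mkdir -p pics
cat > h.py <<'E'
from bench import bot
import numpy as np, cv2
def ray(name,u,v,z):
    m=bot.camera_model(name);T=np.array(m["cam_to_world"])
    d=T[:3,:3]@np.array([(u-m["cx"])/m["fx"],(v-m["cy"])/m["fy"],1]);o=T[:3,3]
    return o+d*(z-o[2])/d[2]
def proj(name,p):
    m=bot.camera_model(name);T=np.linalg.inv(np.array(m["cam_to_world"]))
    c=T[:3,:3]@np.array(p)+T[:3,3];return m["cx"]+m["fx"]*c[0]/c[2],m["cy"]+m["fy"]*c[1]/c[2]
def snap(name,f,box=None):
    a=bot.snapshot(name)[:,:,::-1].copy()
    if box: x0,y0,x1,y1=box;a=a[y0:y1,x0:x1]
    s=min(800/a.shape[1],600/a.shape[0]);cv2.imwrite(f,cv2.resize(a,None,fx=s,fy=s,interpolation=cv2.INTER_CUBIC))
    return s
E
python3 - <<'E'
from h import *
print(snap("top","pics/t1.png"),snap("side","pics/s1.png"))
for n in("top","side"):print(np.round(bot.camera_model(n)["cam_to_world"],2))
s=bot.get_state();print(np.round(s["eef_rot"],3),s["clock"])
E
```

```text
1.5625 1.5625
[[ 2.00000e-02 -9.90000e-01  1.70000e-01  3.38420e+02]
 [-1.00000e+00 -2.00000e-02 -4.00000e-02  8.19200e+01]
 [ 4.00000e-02 -1.70000e-01 -9.80000e-01  1.13152e+03]
 [ 0.00000e+00  0.00000e+00  0.00000e+00  1.00000e+00]]
[[-9.1000e-01 -3.0000e-01  2.7000e-01  1.7061e+02]
 [-4.1000e-01  6.8000e-01 -6.0000e-01  7.7441e+02]
 [-0.0000e+00 -6.6000e-01 -7.5000e-01  9.6571e+02]
 [ 0.0000e+00  0.0000e+00  0.0000e+00  1.0000e+00]]
[[ 0.957  0.291 -0.   ]
 [ 0.291 -0.957  0.002]
 [ 0.    -0.002 -1.   ]] 0.1
```

View pics/t1.png

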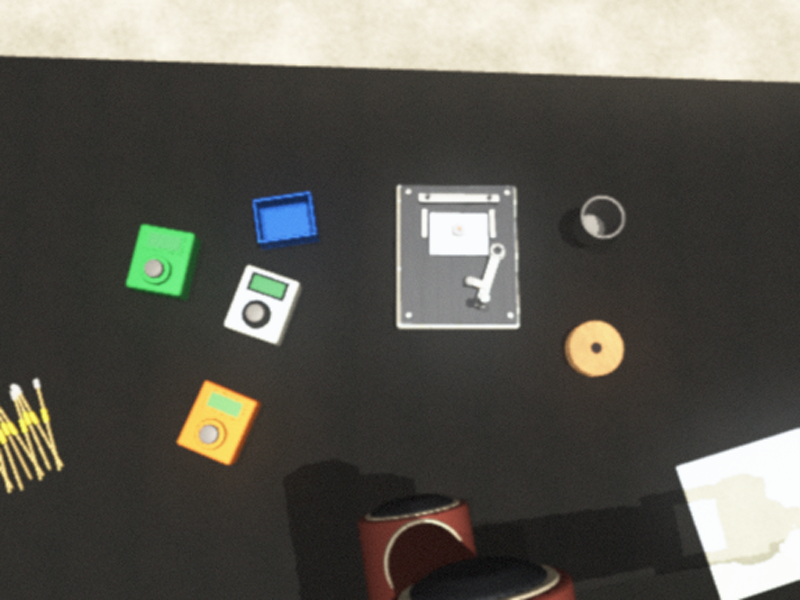

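View pics/s1.png

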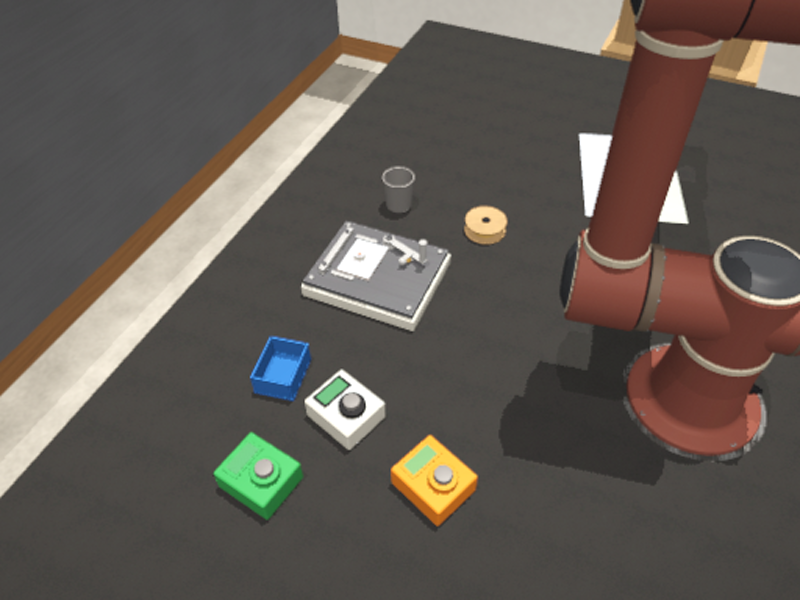

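The top view shows the stage (corners about 397,185 to 520,327), the pivot at about (497,250), the post near (484,297) and the white unit's button at (256,313). I'll enlarge the stage.

Run:
```python
from h import *
print(snap("top","pics/t2.png",(245,110,345,215)),snap("side","pics/s2.png",(190,135,295,212)))
k=1.5625
for u,v,z in[(397,185,40),(517,185,40),(520,327,40),(397,327,40),(497,250,65),(256,313,55),(277,231,45)]:print(u,v,ray("top",u/k,v/k,z).round(1))
print(ray("side",351/k,402/k,55).round(1))
```

```text
5.714285714285714 7.619047619047619
397 185 [703.8  63.9  40. ]
517 185 [ 709.5 -126.3   40. ]
520 327 [ 482.8 -128.9   40. ]
397 327 [478.7  59.5  40. ]
497 250 [596.8 -89.9  65. ]
256 313 [493.3 270.8  55. ]
277 231 [622.9 247.1  45. ]
[495.1 268.5  55. ]
```

View pics/t2.png

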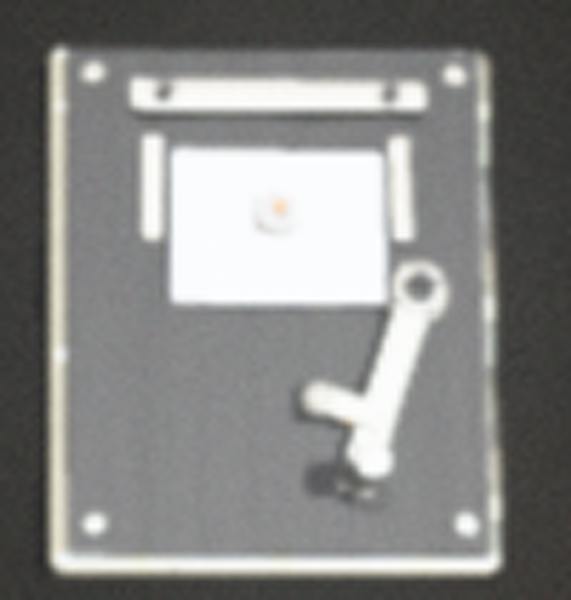

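View pics/s2.png

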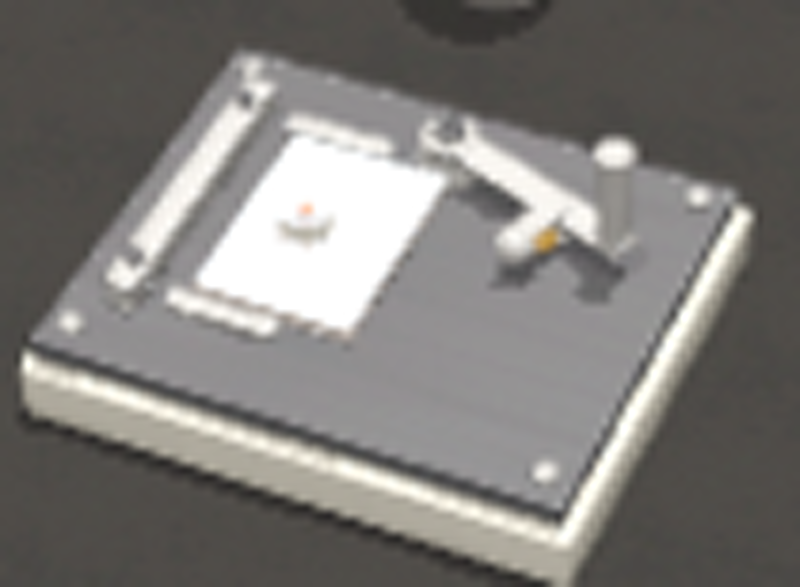

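In the crops, the post top is at t2 (372,457) and s2 (614,152), the pivot head at t2 (420,285) and s2 (447,133). The slide's far edge is at t2 row 150 and the rail's near face at row 112.

Run:
```python
from h import *
t=lambda u,v,z:ray("top",245+u/5.714,110+v/5.714,z).round(1)
s=lambda u,v,z:ray("side",190+u/7.619,135+v/7.619,z).round(1)
print("post",t(372,457,102),s(614,152,102)); print("pivot",t(420,285,65),s(447,133,65))
print("screws",[t(*p,42) for p in((93,71),(454,75),(466,524),(94,523))],[s(*p,42) for p in((250,68),(697,196),(543,471),(70,320))])
print("rail near",t(132,110,50),t(428,112,50)," slide",t(172,150,48),t(384,152,48),t(172,303,48),t(386,303,48))
print("blocks",t(160,190,46),t(390,190,46))
```

```text
post [517.6 -65.5 102. ] [516.1 -65.2 102. ]
pivot [597.2 -90.9  65. ] [595.  -84.6  65. ]
screws [array([693.4,  46.1,  42. ]), array([ 696.1, -109.8,   42. ]), array([ 500.5, -113.6,   42. ]), array([497.4,  42.3,  42. ])] [array([ 696.1, -108.9,   42. ]), array([ 500.3, -113.8,   42. ]), array([497.4,  42.2,  42. ]), array([693.4,  45.7,  42. ])]
rail near [674.   29.4  50. ] [676.7 -97.1  50. ]  slide [657.4  12.1  48. ] [659.1 -78.5  48. ] [590.8  11.3  48. ] [593.1 -79.2  48. ]
blocks [640.3  16.8  46. ] [643.  -81.3  46. ]
```

```bash
for i in 1 2 3 4; do python3 -m inch '[{"x":0.76,"y":-0.655,"z":0,"ax":0,"ay":0,"az":0,"hand":0.5},{"x":0.76,"y":-0.655,"z":0,"ax":0,"ay":0,"az":0,"hand":0.4},{"x":0.76,"y":-0.655,"z":0,"ax":0,"ay":0,"az":0,"hand":0.33},{"x":0.76,"y":-0.655,"z":0,"ax":0,"ay":0,"az":0,"hand":0.33},{"x":0.76,"y":-0.655,"z":0,"ax":0,"ay":0,"az":0,"hand":0.33}]' | tail -c 400; done
for i in 1 2 3 4 5 6 7; do python3 -m inch '[{"x":0,"y":0,"z":0,"ax":0,"ay":0,"az":-1,"hand":0.33},{"x":0,"y":0,"z":0,"ax":0,"ay":0,"az":-1,"hand":0.33},{"x":0,"y":0,"z":0,"ax":0,"ay":0,"az":-1,"hand":0.33},{"x":0,"y":0,"z":0,"ax":0,"ay":0,"az":-1,"hand":0.33},{"x":0,"y":0,"z":0,"ax":0,"ay":0,"az":-1,"hand":0.33}]' |tail -c 400; done
cat > w.py <<'E'
from h import *
import sys
def st():
    s=bot.get_state();R=np.array(s["eef_rot"]);p=np.array(s["tcp_pos"])
    print("t",s["clock"],"p",p.round(1),"yaw",np.degrees(np.arctan2(R[1,1],R[0,1])).round(2),"F",np.round(s["ft_force"],2),"w",s["grip_width"],"q",np.round(s["joint_positions"],0));return R,p
def go(t):
    R,p=st();print("tool units",(R.T@(np.array(t)-p)/30).round(3))
E
python3 -c "
from w import *
go([517,-65.4,140])"
```

```text
clock: 0.82
tcp_pos: [262.5, -469.9, 231.0]
eef_rot: [[0.957, 0.29, -0.0], [0.29, -0.957, 0.0], [-0.0, -0.0, -1.0]]
ft_force: [1.2, 0.0, -0.8]
grip_width: 28.2
gripper_force: 0.0
clock: 1.45
tcp_pos: [343.0, -342.8, 231.1]
eef_rot: [[0.957, 0.29, -0.0], [0.29, -0.957, 0.0], [-0.0, -0.0, -1.0]]
ft_force: [0.1, 0.2, 0.1]
grip_width: 27.9
gripper_force: 0.0
clock: 2.08
tcp_pos: [423.5, -215.6, 231.1]
eef_rot: [[0.957, 0.291, -0.0], [0.291, -0.957, 0.0], [-0.0, -0.0, -1.0]]
ft_force: [0.6, -0.4, -0.2]
grip_width: 28.1
gripper_force: 0.0
clock: 2.7
tcp_pos: [504.0, -88.5, 231.1]
eef_rot: [[0.957, 0.291, -0.0], [0.291, -0.957, 0.0], [-0.0, -0.0, -1.0]]
ft_force: [-0.1, -0.6, 0.1]
grip_width: 28.3
gripper_force: 0.0
clock: 3.32
tcp_pos: [503.6, -89.4, 231.0]
eef_rot: [[0.798, 0.602, -0.0], [0.602, -0.798, 0.0], [-0.0, -0.0, -1.0]]
ft_force: [-0.8, -0.4, 0.2]
grip_width: 28.0
gripper_force: 0.0
clock: 3.95
tcp_pos: [503.6, -89.4, 231.1]
eef_rot: [[0.544, 0.839, -0.0], [0.839, -0.544, 0.0], [-0.0, -0.0, -1.0]]
ft_force: [-0.0, -0.1, 0.8]
grip_width: 28.0
gripper_force: 0.0
clock: 4.58
tcp_pos
[... 323 characters left out ...]
per_force: 0.0
clock: 5.82
tcp_pos: [503.5, -89.4, 231.1]
eef_rot: [[-0.454, 0.891, -0.0], [0.891, 0.454, 0.0], [0.0, -0.0, -1.0]]
ft_force: [0.5, -0.0, 0.9]
grip_width: 28.4
gripper_force: 0.0
clock: 6.45
tcp_pos: [503.6, -89.4, 231.1]
eef_rot: [[-0.732, 0.682, -0.0], [0.682, 0.732, 0.0], [0.0, -0.0, -1.0]]
ft_force: [0.1, 0.1, -0.6]
grip_width: 28.1
gripper_force: 0.0
clock: 7.08
tcp_pos: [503.6, -89.4, 231.0]
eef_rot: [[-0.921, 0.39, -0.0], [0.39, 0.921, 0.0], [0.0, -0.0, -1.0]]
ft_force: [0.9, 0.8, -0.3]
grip_width: 28.3
gripper_force: 0.0
t 7.075 p [503.6 -89.4 231. ] yaw 67.02 F [ 0.91  0.8  -0.35] w 28.302860432084074 q [-18. -13. 107.   0.  86. -85.]
tool units [-0.101  0.913  3.035]
```

```bash
python3 -m inch '[{"x":-0.1,"y":0.91,"z":0,"ax":0,"ay":0,"az":0,"hand":0.33},{"x":0,"y":0,"z":1,"ax":0,"ay":0,"az":-1,"hand":0.33},{"x":0,"y":0,"z":1,"ax":0,"ay":0,"az":0,"hand":0.33},{"x":0,"y":0,"z":1,"ax":0,"ay":0,"az":0,"hand":0.33},{"x":0,"y":0,"z":0,"ax":0,"ay":0,"az":0,"hand":0.33}]' >/dev/null
python3 -c "
from w import *
go([517,-65.4,69]);snap('side','pics/s3.png',(190,100,310,190))"
```

```text
t 7.7 p [515.  -64.9 138.2] yaw 70.89 F [-0.06  0.36 -0.43] w 28.469981599881528 q [-15.  -7. 111.   0.  76. -86.]
tool units [-0.083  0.009  2.306]
```

View pics/s3.png

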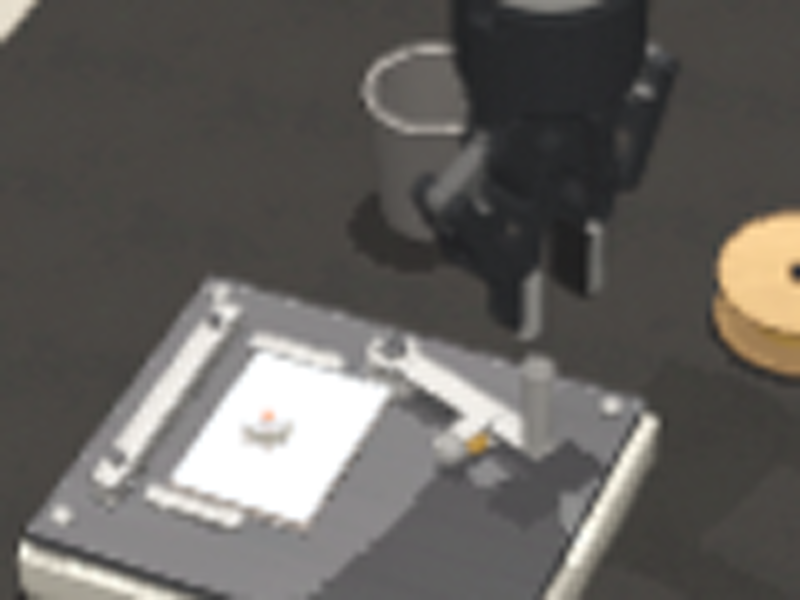

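The fingers straddle the post line as intended, so I'll descend and start the swing.

```bash
python3 -m inch '[{"x":-0.08,"y":0,"z":0.8,"ax":0,"ay":0,"az":0,"hand":0.33},{"x":0,"y":0,"z":0.8,"ax":0,"ay":0,"az":0,"hand":0.33},{"x":0,"y":0,"z":0.7,"ax":0,"ay":0,"az":0,"hand":0.33},{"x":0,"y":0,"z":0,"ax":0,"ay":0,"az":0,"hand":0.33},{"x":0,"y":0.2,"z":0,"ax":0,"ay":0,"az":0,"hand":0.33}]'
python3 -m inch '[{"x":-0.007,"y":0.2,"z":0,"ax":0,"ay":0,"az":1,"hand":0.33},{"x":-0.007,"y":0.2,"z":0,"ax":0,"ay":0,"az":1,"hand":0.33}]'; python3 -c "
from w import *
st()"
```

```text
clock: 8.38
tcp_pos: [522.9, -61.0, 74.4]
eef_rot: [[-0.945, 0.328, 0.003], [0.328, 0.945, -0.001], [-0.003, 0.0, -1.0]]
ft_force: [-0.1, -0.2, -0.2]
grip_width: 27.7
gripper_force: 0.0
clock: 8.62
tcp_pos: [527.8, -50.7, 74.5]
eef_rot: [[-0.889, 0.457, 0.004], [0.457, 0.889, -0.004], [-0.005, -0.001, -1.0]]
ft_force: [-0.1, -5.2, -0.8]
grip_width: 28.0
gripper_force: 2.0
t 8.625 p [527.8 -50.7  74.5] yaw 62.79 F [-0.11 -5.23 -0.75] w 27.960268233522935 q [-13.  -1. 113.  -0.  68. -76.]
```

```bash
python3 -m inch '[{"x":0.1,"y":0.2,"z":0.05,"ax":0,"ay":0,"az":1,"hand":0.33},{"x":0,"y":0.2,"z":0,"ax":0,"ay":0,"az":1,"hand":0.33},{"x":-0.007,"y":0.2,"z":0,"ax":0,"ay":0,"az":1,"hand":0.33},{"x":-0.007,"y":0.2,"z":0,"ax":0,"ay":0,"az":1,"hand":0.33},{"x":-0.007,"y":0.2,"z":0,"ax":0,"ay":0,"az":1,"hand":0.33}]' >/dev/null
cat >> w.py <<'E'
def favg(n=8):
    f=[]
    for i in range(n): bot.snapshot("top"); f.append(bot.get_state()["ft_force"])
    f=np.array(f);m=f.mean(0);report(m,f.std(0))
def report(m,sd=0):
    s=bot.get_state();R=np.array(s["eef_rot"]);p=np.array(s["tcp_pos"])
    t=R[:2,1];c=p[:2]-t*(s["grip_width"]-14)/2      # post centre when trailing pad pushes
    v=c-np.array([598,-91.6]);phi=np.arctan2(v[1],v[0])-np.pi/2-np.radians(1.1)
    print("t %.2f"%s["clock"],"p",p.round(1),"yaw %.1f"%np.degrees(np.arctan2(t[1],t[0])),"r %.1f q %.3f"%(np.hypot(*v),1.3-phi),"want yaw %.1f"%np.degrees(phi+np.radians(1.1)),
     "F push %.2f side %.2f fz %.2f"%(-m[:2]@t,m[:2]@R[:2,0],m[2]),"sd",np.round(sd,2),"gf",round(s["gripper_force"],1))
E
python3 -c "
from w import *
report(np.array(bot.get_state()['ft_force']));favg(6)"
```

```text
t 9.25 p [542.8 -25.4  73.3] yaw 42.8 r 86.2 q 0.542 want yaw 44.6 F push 4.08 side -1.84 fz 0.30 sd 0 gf 2.0
t 9.55 p [541.5 -23.9  71.5] yaw 42.9 r 88.1 q 0.544 want yaw 44.4 F push 0.85 side -0.23 fz 0.35 sd [0.52 1.02 0.96] gf 0.0
```

```bash
python3 -m inch '[{"x":-0.05,"y":0.2,"z":0,"ax":0,"ay":0,"az":0.8,"hand":0.33},{"x":-0.03,"y":0.2,"z":0,"ax":0,"ay":0,"az":1,"hand":0.33},{"x":-0.007,"y":0.2,"z":0,"ax":0,"ay":0,"az":1,"hand":0.33},{"x":-0.007,"y":0.2,"z":0,"ax":0,"ay":0,"az":1,"hand":0.33}]' >/dev/null
cat > r.py <<'E'
from w import *
report(np.array(bot.get_state()['ft_force']))
E
python3 r.py
for i in 1 2 3 4; do python3 -m inch '[{"x":-0.002,"y":0.05,"z":0,"ax":0,"ay":0,"az":0.25,"hand":0.33},{"x":-0.002,"y":0.05,"z":0,"ax":0,"ay":0,"az":0.25,"hand":0.33}]' >/dev/null; python3 r.py; done
```

```text
t 10.05 p [560.8 -12.   70.6] yaw 27.6 r 87.8 q 0.800 want yaw 29.8 F push 5.36 side -0.56 fz 2.43 sd 0 gf 2.7
t 10.30 p [563.5 -10.8  70.6] yaw 25.7 r 87.8 q 0.833 want yaw 27.9 F push 5.34 side 0.07 fz 2.87 sd 0 gf 2.7
t 10.55 p [566.2  -9.7  70.6] yaw 23.7 r 87.9 q 0.868 want yaw 25.9 F push 4.91 side -0.45 fz 2.47 sd 0 gf 2.6
t 10.80 p [569.2  -8.5  70.6] yaw 21.7 r 87.9 q 0.904 want yaw 23.8 F push 3.86 side -0.02 fz 2.34 sd 0 gf 2.5
t 11.05 p [572.7  -7.2  70.7] yaw 19.6 r 88.0 q 0.945 want yaw 21.4 F push 5.82 side 0.87 fz 2.43 sd 0 gf 2.5
```

```bash
for i in 1 2 3 4; do python3 -m inch '[{"x":-0.005,"y":0.05,"z":0,"ax":0,"ay":0,"az":0.25,"hand":0.33},{"x":-0.005,"y":0.05,"z":-0.01,"ax":0,"ay":0,"az":0.25,"hand":0.33}]' >/dev/null; python3 r.py; done
```

```text
t 11.30 p [575.6  -6.4  70.7] yaw 17.6 r 88.0 q 0.983 want yaw 19.3 F push 5.62 side 0.97 fz 0.90 sd 0 gf 2.5
t 11.55 p [578.4  -5.7  70.7] yaw 15.6 r 88.0 q 1.014 want yaw 17.5 F push 4.56 side 0.30 fz 0.43 sd 0 gf 2.5
t 11.80 p [581.2  -5.1  70.8] yaw 13.6 r 88.1 q 1.045 want yaw 15.7 F push 4.79 side 1.08 fz -1.77 sd 0 gf 2.5
t 12.05 p [583.8  -4.7  70.7] yaw 11.6 r 88.1 q 1.076 want yaw 13.9 F push 5.73 side 0.81 fz -1.31 sd 0 gf 2.7
```

```bash
for i in 1 2 3 4 5 6; do python3 -m inch '[{"x":-0.003,"y":0.03,"z":0,"ax":0,"ay":0,"az":0.14,"hand":0.33},{"x":-0.003,"y":0.03,"z":0,"ax":0,"ay":0,"az":0.14,"hand":0.33}]' >/dev/null; python3 r.py; done; python3 -c "
from h import *
snap('top','pics/t3.png',(245,110,345,185));print(proj('top',[598,-91.6,65]))"
```

```text
t 12.30 p [585.5  -4.4  70.7] yaw 10.5 r 88.1 q 1.097 want yaw 12.7 F push 6.53 side 1.05 fz -1.07 sd 0 gf 2.8
t 12.55 p [587.3  -4.1  70.7] yaw 9.4 r 88.1 q 1.115 want yaw 11.7 F push 5.85 side 1.24 fz 0.36 sd 0 gf 2.8
t 12.80 p [589.1  -3.9  70.7] yaw 8.3 r 88.2 q 1.137 want yaw 10.4 F push 5.75 side 1.38 fz -0.44 sd 0 gf 2.8
t 13.05 p [590.8  -3.6  70.7] yaw 7.2 r 88.2 q 1.157 want yaw 9.3 F push 6.10 side 2.69 fz -0.20 sd 0 gf 2.9
t 13.30 p [592.7  -3.5  70.7] yaw 6.0 r 88.2 q 1.178 want yaw 8.1 F push 6.11 side 2.99 fz -1.75 sd 0 gf 2.9
t 13.55 p [594.5  -3.4  70.7] yaw 4.9 r 88.3 q 1.199 want yaw 6.9 F push 6.26 side 2.38 fz 0.28 sd 0 gf 2.9
(np.float64(318.77783123289237), np.float64(159.5451572518433))
```

View pics/t3.png

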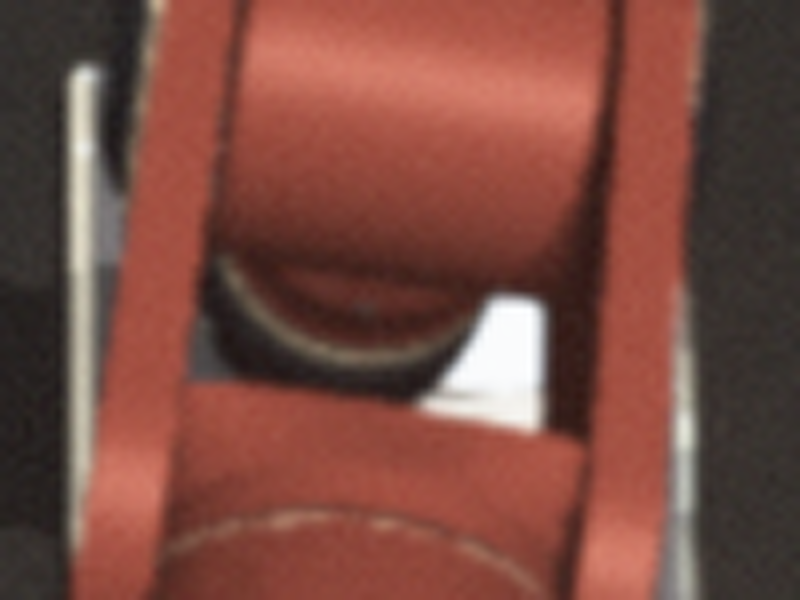

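The arm hides the stage from the top camera, leaving only a strip of slide and clip visible at (500,370), so I'll go on by force.

```bash
for i in 1 2 3 4; do python3 -m inch '[{"x":-0.002,"y":0.017,"z":0,"ax":0,"ay":0,"az":0.08,"hand":0.33}]' >/dev/null; python3 r.py; done
```

```text
t 13.72 p [595.   -3.3  70.7] yaw 4.6 r 88.3 q 1.204 want yaw 6.6 F push 5.83 side 2.63 fz -0.02 sd 0 gf 2.9
t 13.85 p [595.5  -3.3  70.7] yaw 4.3 r 88.3 q 1.211 want yaw 6.2 F push 5.48 side 2.39 fz -0.05 sd 0 gf 2.9
t 13.97 p [596.   -3.3  70.7] yaw 4.0 r 88.3 q 1.217 want yaw 5.9 F push 6.35 side 3.02 fz -0.30 sd 0 gf 2.9
t 14.10 p [596.5  -3.3  70.7] yaw 3.7 r 88.3 q 1.222 want yaw 5.6 F push 6.61 side 2.96 fz 0.17 sd 0 gf 2.9
```

```bash
for i in 1 2 3 4; do python3 -m inch '[{"x":-0.001,"y":0.017,"z":0,"ax":0,"ay":0,"az":0.08,"hand":0.33}]' >/dev/null; python3 r.py; done
```

```text
t 14.22 p [597.   -3.3  70.7] yaw 3.3 r 88.3 q 1.227 want yaw 5.3 F push 5.13 side 2.85 fz 0.80 sd 0 gf 2.9
t 14.35 p [597.5  -3.2  70.7] yaw 3.0 r 88.3 q 1.233 want yaw 4.9 F push 5.71 side 2.35 fz 0.00 sd 0 gf 2.9
t 14.47 p [598.1  -3.2  70.7] yaw 2.7 r 88.3 q 1.240 want yaw 4.6 F push 5.86 side 2.52 fz 0.52 sd 0 gf 2.9
t 14.60 p [598.6  -3.2  70.7] yaw 2.4 r 88.3 q 1.244 want yaw 4.3 F push 5.74 side 1.92 fz 0.09 sd 0 gf 2.9
```

```bash
for i in 1 2 3 4; do python3 -m inch '[{"x":-0.001,"y":0.017,"z":0,"ax":0,"ay":0,"az":0.08,"hand":0.33}]' >/dev/null; python3 r.py; done
```

```text
t 14.72 p [599.1  -3.2  70.7] yaw 2.1 r 88.4 q 1.250 want yaw 4.0 F push 5.34 side 3.65 fz 0.18 sd 0 gf 2.9
t 14.85 p [599.6  -3.2  70.7] yaw 1.7 r 88.4 q 1.255 want yaw 3.7 F push 5.79 side 3.05 fz -0.44 sd 0 gf 2.9
t 14.97 p [600.1  -3.2  70.7] yaw 1.4 r 88.4 q 1.262 want yaw 3.3 F push 5.99 side 3.36 fz -0.24 sd 0 gf 2.9
t 15.10 p [600.6  -3.2  70.7] yaw 1.1 r 88.4 q 1.265 want yaw 3.1 F push 5.94 side 3.13 fz -0.33 sd 0 gf 2.9
```

```bash
for i in 1 2 3 4; do python3 -m inch '[{"x":-0.001,"y":0.017,"z":0,"ax":0,"ay":0,"az":0.08,"hand":0.33}]' >/dev/null; python3 r.py; done
```

```text
t 15.22 p [601.1  -3.2  70.7] yaw 0.8 r 88.4 q 1.274 want yaw 2.6 F push 5.72 side 2.40 fz -0.06 sd 0 gf 2.9
t 15.35 p [601.6  -3.2  70.7] yaw 0.5 r 88.4 q 1.280 want yaw 2.3 F push 4.81 side 3.88 fz -0.72 sd 0 gf 2.9
t 15.47 p [602.1  -3.2  70.7] yaw 0.1 r 88.4 q 1.284 want yaw 2.0 F push 6.64 side 3.19 fz 0.00 sd 0 gf 3.1
t 15.60 p [602.5  -3.2  70.7] yaw -0.2 r 88.4 q 1.288 want yaw 1.8 F push 6.53 side 2.70 fz -0.05 sd 0 gf 3.4
```

```bash
for i in 1 2 3; do python3 -m inch '[{"x":-0.001,"y":0.017,"z":0,"ax":0,"ay":0,"az":0.06,"hand":0.33}]' >/dev/null; python3 r.py; done
```

```text
t 15.72 p [602.9  -3.3  70.7] yaw -0.4 r 88.4 q 1.293 want yaw 1.5 F push 7.19 side 2.80 fz 0.52 sd 0 gf 3.6
t 15.85 p [603.2  -3.3  70.7] yaw -0.7 r 88.4 q 1.298 want yaw 1.2 F push 8.51 side 2.90 fz 0.62 sd 0 gf 3.8
t 15.97 p [603.7  -3.3  70.7] yaw -0.9 r 88.4 q 1.304 want yaw 0.9 F push 7.16 side 2.78 fz 0.69 sd 0 gf 4.0
```

```bash
for i in 1 2 3; do python3 -m inch '[{"x":-0.001,"y":0.017,"z":0,"ax":0,"ay":0,"az":0.06,"hand":0.33}]' >/dev/null; python3 r.py; done
```

```text
t 16.10 p [604.1  -3.3  70.7] yaw -1.1 r 88.5 q 1.307 want yaw 0.7 F push 8.96 side 3.50 fz 1.64 sd 0 gf 4.1
t 16.23 p [604.5  -3.3  70.7] yaw -1.4 r 88.5 q 1.313 want yaw 0.4 F push 8.27 side 2.58 fz 1.56 sd 0 gf 4.3
t 16.35 p [604.9  -3.4  70.6] yaw -1.6 r 88.4 q 1.317 want yaw 0.1 F push 9.13 side 2.88 fz 2.84 sd 0 gf 4.6
```

```bash
for i in 1 2 3; do python3 -m inch '[{"x":-0.001,"y":0.017,"z":0,"ax":0,"ay":0,"az":0.06,"hand":0.33}]' >/dev/null; python3 r.py; done; python3 -c "
from w import *
favg(6)"
```

```text
t 16.48 p [605.2  -3.4  70.6] yaw -1.9 r 88.5 q 1.320 want yaw -0.1 F push 9.65 side 3.19 fz 2.76 sd 0 gf 4.9
t 16.60 p [605.6  -3.4  70.6] yaw -2.1 r 88.5 q 1.325 want yaw -0.3 F push 9.75 side 2.72 fz 2.77 sd 0 gf 5.2
t 16.73 p [605.9  -3.4  70.6] yaw -2.3 r 88.5 q 1.329 want yaw -0.6 F push 10.87 side 2.56 fz 3.42 sd 0 gf 5.5
t 17.02 p [606.   -3.4  70.6] yaw -2.3 r 88.5 q 1.329 want yaw -0.6 F push 10.73 side 2.88 fz 2.75 sd [0.72 0.42 0.54] gf 5.3
```

```bash
python3 -m inch '[{"x":0,"y":-0.15,"z":0,"ax":0,"ay":0,"az":0,"hand":0.33},{"x":0,"y":-0.15,"z":0,"ax":0,"ay":0,"az":0,"hand":0.33},{"x":0,"y":0,"z":0,"ax":0,"ay":0,"az":0,"hand":0.33}]'; python3 -c "
from w import *
favg(5)"
```

```text
clock: 17.4
tcp_pos: [600.1, -4.8, 72.5]
eef_rot: [[0.04, 0.999, 0.002], [0.999, -0.04, 0.0], [0.0, 0.002, -1.0]]
ft_force: [-0.5, -0.4, -0.1]
grip_width: 28.4
gripper_force: 0.0
t 17.65 p [599.9  -4.9  72.2] yaw -2.3 r 87.1 q 1.260 want yaw 3.4 F push 0.09 side 0.04 fz 0.16 sd [0.26 0.53 0.43] gf 0.0
```

```bash
python3 -m inch '[{"x":0,"y":0,"z":-0.6,"ax":0,"ay":0,"az":0,"hand":0.33},{"x":0,"y":0,"z":-1,"ax":0,"ay":0,"az":0,"hand":0.33},{"x":0,"y":0,"z":-1,"ax":0,"ay":0,"az":0,"hand":0.33},{"x":1,"y":-0.4,"z":-0.2,"ax":0,"ay":0,"az":0,"hand":0},{"x":1,"y":-0.4,"z":0,"ax":0,"ay":0,"az":0,"hand":0}]'; python3 -m inch '[{"x":1,"y":-0.4,"z":0,"ax":0,"ay":0,"az":0,"hand":0},{"x":1,"y":-0.4,"z":0,"ax":0,"ay":0,"az":0,"hand":0},{"x":1,"y":-0.4,"z":0,"ax":0,"ay":0,"az":0,"hand":0},{"x":1,"y":-0.4,"z":0,"ax":0,"ay":0,"az":0,"hand":0},{"x":1,"y":-0.4,"z":0,"ax":0,"ay":0,"az":0,"hand":0}]'>/dev/null;  python3 -c "
from w import *
print(snap('top','pics/t4.png',(125,110,345,220)));go([494.2,269.7,100])"
```

```text
clock: 18.27
tcp_pos: [579.1, 56.5, 159.1]
eef_rot: [[0.041, 0.999, 0.004], [0.999, -0.041, -0.0], [0.0, 0.004, -1.0]]
ft_force: [0.7, -0.6, 0.1]
grip_width: -0.2
gripper_force: 0.0
3.6363636363636362
t 18.95 p [522.9 212.5 157.7] yaw -2.17 F [-1.82  1.95 -0.78] w 0.06868765744905594 q [ 14.  -2. 105.   0.  77.  17.]
tool units [ 1.862 -1.029  1.928]
```

View pics/t4.png

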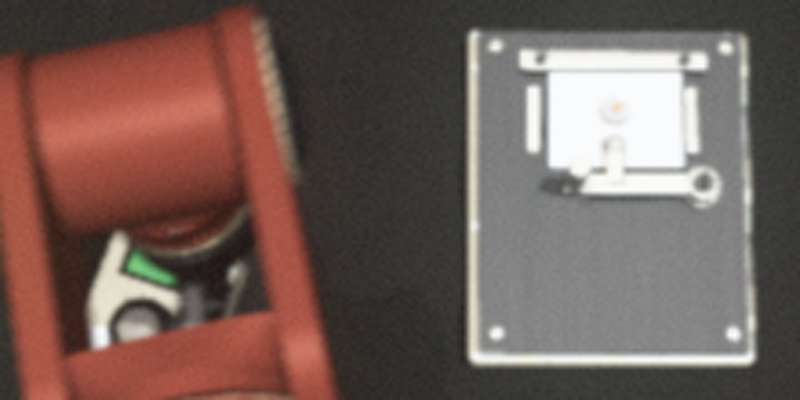

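The slide now meets the rail at t4 (615,70) and the clip has stayed put across its near edge. Next is the button.

```bash
python3 -m inch '[{"x":0.93,"y":-0.515,"z":0,"ax":0,"ay":0,"az":0,"hand":0},{"x":0.93,"y":-0.515,"z":0.4,"ax":0,"ay":0,"az":0,"hand":0},{"x":0,"y":0,"z":0.8,"ax":0,"ay":0,"az":0,"hand":0},{"x":0,"y":0,"z":0.7,"ax":0,"ay":0,"az":0,"hand":0},{"x":0,"y":0,"z":0,"ax":0,"ay":0,"az":0,"hand":0}]'>/dev/null; python3 -c "
from w import *
snap('side','pics/s4.png',(170,200,290,290));go([494.2,269.7,70])"
```

```text
t 19.625 p [495.5 265.3  99.5] yaw -2.31 F [ 0.82 -0.17  0.56] w 0.10313116368624421 q [ 21.   1. 107.   0.  71.  23.]
tool units [ 0.145 -0.049  0.984]
```

View pics/s4.png

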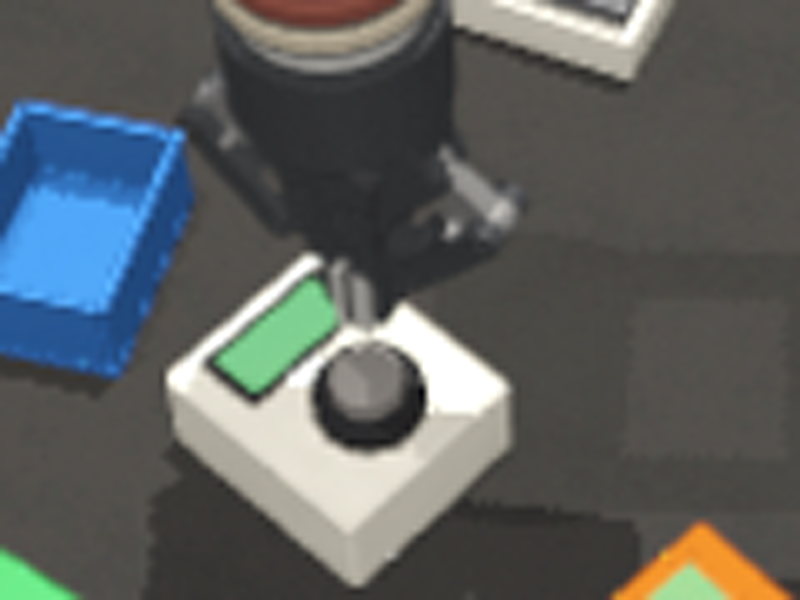

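The closed fingers hang just above the button, whose top centre is at s4 (368,380). I'll correct y by 4 mm and press.

```bash
python3 -c "
from h import *
for z in (55,60,65): print(ray('side',170+368/6.667,200+380/6.667,z).round(1),ray('top',256/1.5625,313/1.5625,z).round(1))"
python3 -m inch '[{"x":0.14,"y":-0.05,"z":0.5,"ax":0,"ay":0,"az":0,"hand":0},{"x":0,"y":0,"z":0.35,"ax":0,"ay":0,"az":0,"hand":0},{"x":0,"y":0,"z":0,"ax":0,"ay":0,"az":0,"hand":0}]'|head -4;  for i in 1 2 3; do python3 -m inch '[{"x":0,"y":0,"z":0.1,"ax":0,"ay":0,"az":0,"hand":0}]'|sed -n '2p;4p'; done
```

```text
[494.3 267.2  55. ] [493.3 270.8  55. ]
[492.5 270.   60. ] [492.6 269.9  60. ]
[490.7 272.8  65. ] [491.8 269.   65. ]
clock: 20.0
tcp_pos: [493.2, 269.3, 72.1]
eef_rot: [[0.04, 0.999, -0.002], [0.999, -0.04, -0.001], [-0.001, -0.002, -1.0]]
ft_force: [-0.2, 0.4, 0.0]
tcp_pos: [494.5, 269.7, 70.8]
ft_force: [-0.3, -0.7, -0.3]
tcp_pos: [494.5, 269.7, 67.8]
ft_force: [0.2, -0.3, -0.0]
tcp_pos: [494.5, 269.7, 64.9]
ft_force: [-1.5, 0.4, 1.7]
```

```bash
for i in 1 2 3 4; do python3 -m inch '[{"x":0,"y":0,"z":0.06,"ax":0,"ay":0,"az":0,"hand":0}]'|sed -n '2p;4p'; done
```

```text
tcp_pos: [494.4, 269.7, 63.2]
ft_force: [-1.3, -0.8, 4.3]
tcp_pos: [494.4, 269.7, 61.4]
ft_force: [-1.2, -0.2, 4.2]
tcp_pos: [494.6, 269.8, 60.8]
ft_force: [-6.7, -3.1, 17.3]
tcp_pos: [494.7, 269.8, 60.7]
ft_force: [-10.0, -4.6, 26.1]
```

Bottomed at z 60.7 with 26 N, so the button is fully in. I'll go back to the clip.

```bash
python3 -m inch '[{"x":0,"y":0,"z":-0.8,"ax":0,"ay":0,"az":0,"hand":0},{"x":0,"y":0,"z":-1,"ax":0,"ay":0,"az":0,"hand":0},{"x":0,"y":0,"z":-1,"ax":0,"ay":0,"az":0,"hand":0},{"x":-1,"y":0.4,"z":-0.3,"ax":0,"ay":0,"az":0,"hand":0.33},{"x":-1,"y":0.4,"z":0,"ax":0,"ay":0,"az":0,"hand":0.33}]' >/dev/null; python3 -m inch '[{"x":-1,"y":0.39,"z":0,"ax":0,"ay":0,"az":0,"hand":0.33},{"x":-1,"y":0.39,"z":0,"ax":0,"ay":0,"az":0,"hand":0.33},{"x":-1,"y":0.39,"z":0,"ax":0,"ay":0,"az":0,"hand":0.33},{"x":-1,"y":0.39,"z":0,"ax":0,"ay":0,"az":0,"hand":0.33},{"x":-1,"y":0.39,"z":0,"ax":0,"ay":0,"az":0,"hand":0.33}]' >/dev/null; python3 -c "
from w import *
print(ray('top',125+580/3.636,110+168/3.636,102))
go([599.5,-5.5,70])"
```

```text
[594.8004292   -6.62966811 102.        ]
t 22.125 p [568.1  55.5 149.6] yaw -2.31 F [ 0.07 -0.37 -0.16] w 28.289873727491663 q [ -2.  -1. 104.   0.  77.   0.]
tool units [-1.989  1.129  2.653]
```

```bash
python3 -m inch '[{"x":-1,"y":0.54,"z":0,"ax":0,"ay":0,"az":0,"hand":0.33},{"x":-1,"y":0.54,"z":0,"ax":0,"ay":0,"az":0,"hand":0.33},{"x":0,"y":0,"z":0.8,"ax":0,"ay":0,"az":0,"hand":0.33},{"x":0,"y":0,"z":0,"ax":0,"ay":0,"az":0,"hand":0.33},{"x":0,"y":0,"z":0,"ax":0,"ay":0,"az":0,"hand":0.33}]' >/dev/null; python3 -c "
from w import *
go([598.5,-6,70]);snap('side','pics/s5.png',(190,100,310,190))"
```

```text
t 22.75 p [597.9  -4.4 126.4] yaw -2.28 F [-0.61  0.15 -0.69] w 28.189251797751982 q [ -8.   4. 101.   0.  74.  -5.]
tool units [-0.051  0.022  1.878]
```

View pics/s5.png

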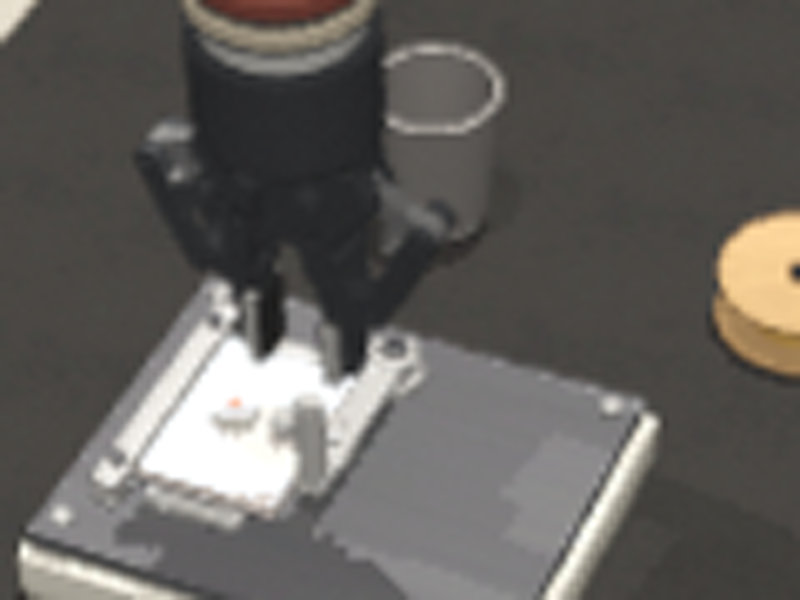

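Post top appears at s5 (312,408). I'll check that against the fingers.

```bash
python3 -c "
from h import *
print(ray('side',190+312/6.667,100+408/6.667,102),proj('side',[598.5,-5,102]))
"
```

```text
[592.93611316  -3.46298045 102.        ] (np.float64(235.26262724226265), np.float64(160.2853317379394))
```

```bash
python3 -m inch '[{"x":-0.04,"y":-0.06,"z":0.5,"ax":0,"ay":0,"az":0,"hand":0.33},{"x":0,"y":0,"z":0.5,"ax":0,"ay":0,"az":0,"hand":0.33},{"x":0,"y":0,"z":0.5,"ax":0,"ay":0,"az":0,"hand":0.33},{"x":0,"y":0,"z":0.3,"ax":0,"ay":0,"az":0,"hand":0.33}]'
sed -i 's|c=p\[:2\]-t|c=p[:2]-SG*t|;s|^import sys|import sys\nSG=-1 if len(sys.argv)>1 else 1|' w.py
for i in 1 2 3; do python3 -m inch '[{"x":0,"y":-0.1,"z":0,"ax":0,"ay":0,"az":0,"hand":0.33}]' >/dev/null; python3 r.py b; done
```

```text
clock: 23.3
tcp_pos: [595.2, -5.7, 70.3]
eef_rot: [[0.04, 0.999, -0.002], [0.999, -0.04, 0.0], [0.0, -0.002, -1.0]]
ft_force: [0.8, 0.3, -0.4]
grip_width: 28.1
gripper_force: 0.0
t 23.43 p [592.4  -5.7  70.9] yaw -2.3 r 85.7 q 1.336 want yaw -1.0 F push 0.03 side 0.58 fz -0.10 sd 0 gf 0.0
t 23.55 p [590.4  -5.7  72.7] yaw -2.3 r 85.6 q 1.313 want yaw 0.4 F push -1.50 side 0.13 fz 0.75 sd 0 gf 0.6
t 23.68 p [588.3  -5.6  73.1] yaw -2.3 r 85.7 q 1.289 want yaw 1.7 F push -5.18 side 0.89 fz -2.91 sd 0 gf 2.5
```

Contact made and the clip is moving back. Swinging it clear.

```bash
for i in 1 2; do python3 -m inch '[{"x":-0.007,"y":-0.2,"z":0,"ax":0,"ay":0,"az":-1,"hand":0.33},{"x":-0.007,"y":-0.2,"z":0,"ax":0,"ay":0,"az":-1,"hand":0.33},{"x":-0.007,"y":-0.2,"z":0,"ax":0,"ay":0,"az":-1,"hand":0.33}]' >/dev/null; python3 r.py b; done
```

```text
t 24.05 p [571.2  -7.5  73.9] yaw 9.8 r 87.6 q 1.091 want yaw 13.0 F push -5.04 side -3.26 fz 0.24 sd 0 gf 2.4
t 24.43 p [554.1 -12.1  74.2] yaw 21.8 r 90.2 q 0.894 want yaw 24.3 F push -4.17 side -3.36 fz -0.85 sd 0 gf 2.2
```

```bash
for i in 1 2; do python3 -m inch '[{"x":-0.06,"y":-0.2,"z":0,"ax":0,"ay":0,"az":-1,"hand":0.33},{"x":-0.05,"y":-0.2,"z":0,"ax":0,"ay":0,"az":-1,"hand":0.33},{"x":-0.04,"y":-0.2,"z":0,"ax":0,"ay":0,"az":-1,"hand":0.33}]' >/dev/null; python3 r.py b; done
```

```text
t 24.80 p [539.3 -22.8  74.2] yaw 33.8 r 89.9 q 0.693 want yaw 35.9 F push -4.32 side 1.40 fz 1.46 sd 0 gf 2.2
t 25.18 p [527.2 -37.   73.9] yaw 45.8 r 88.9 q 0.483 want yaw 47.9 F push -3.80 side 2.70 fz 3.23 sd 0 gf 2.2
```

```bash
python3 -m inch '[{"x":-0.05,"y":-0.2,"z":0,"ax":0,"ay":0,"az":-1,"hand":0.33},{"x":-0.04,"y":-0.2,"z":0,"ax":0,"ay":0,"az":-1,"hand":0.33},{"x":-0.03,"y":-0.2,"z":0,"ax":0,"ay":0,"az":-1,"hand":0.33}]' >/dev/null; python3 r.py b
for i in 1 2 3 4; do python3 -m inch '[{"x":-0.007,"y":-0.08,"z":0,"ax":0,"ay":0,"az":-0.4,"hand":0.33},{"x":-0.004,"y":-0.08,"z":0,"ax":0,"ay":0,"az":-0.4,"hand":0.33}]' >/dev/null; python3 r.py b; done
```

```text
t 25.55 p [518.  -53.1  73.7] yaw 57.8 r 88.3 q 0.277 want yaw 59.7 F push -5.20 side 1.10 fz 1.79 sd 0 gf 2.2
t 25.80 p [515.9 -58.1  73.3] yaw 60.9 r 88.2 q 0.216 want yaw 63.2 F push -4.43 side -0.18 fz 2.90 sd 0 gf 2.2
t 26.05 p [513.7 -63.   72.8] yaw 64.2 r 88.4 q 0.155 want yaw 66.7 F push -4.22 side -1.60 fz 2.49 sd 0 gf 2.1
t 26.30 p [511.4 -67.4  72.3] yaw 67.4 r 89.3 q 0.100 want yaw 69.9 F push -3.76 side -2.81 fz 1.14 sd 0 gf 2.1
t 26.55 p [509.6 -71.9  72. ] yaw 70.6 r 90.0 q 0.048 want yaw 72.8 F push -3.67 side -2.55 fz 0.35 sd 0 gf 2.1
```

```bash
for i in 1 2 3 4 5; do python3 -m inch '[{"x":-0.02,"y":-0.04,"z":0,"ax":0,"ay":0,"az":-0.2,"hand":0.33}]' >/dev/null; python3 r.py b; done
```

```text
t 26.68 p [509.4 -73.   72. ] yaw 71.3 r 90.0 q 0.032 want yaw 73.8 F push -4.26 side -0.26 fz 2.55 sd 0 gf 2.1
t 26.80 p [509.3 -74.1  71.9] yaw 72.2 r 89.9 q 0.021 want yaw 74.4 F push -3.92 side 1.33 fz 2.62 sd 0 gf 2.1
t 26.93 p [509.3 -75.3  71.7] yaw 73.0 r 89.6 q 0.008 want yaw 75.1 F push -6.97 side 3.10 fz 3.98 sd 0 gf 3.4
t 27.05 p [509.5 -75.5  71.7] yaw 73.7 r 89.5 q 0.007 want yaw 75.2 F push -10.88 side 4.02 fz 4.94 sd 0 gf 5.2
t 27.18 p [509.6 -75.8  71.7] yaw 74.5 r 89.4 q 0.005 want yaw 75.3 F push -14.15 side 5.35 fz 4.98 sd 0 gf 7.1
```

At the end stop. Release, lift and look.

```bash
python3 -m inch '[{"x":0.03,"y":0.15,"z":0,"ax":0,"ay":0,"az":0,"hand":0.33},{"x":0,"y":0.15,"z":0,"ax":0,"ay":0,"az":0,"hand":0.33},{"x":0,"y":0,"z":0,"ax":0,"ay":0,"az":0,"hand":0.33}]'; python3 -m inch '[{"x":0,"y":0,"z":-0.6,"ax":0,"ay":0,"az":0,"hand":0.33},{"x":0,"y":0,"z":-1,"ax":0,"ay":0,"az":0,"hand":0.33},{"x":0,"y":0,"z":-1,"ax":0,"ay":0,"az":0,"hand":0.33},{"x":0,"y":0,"z":-1,"ax":0,"ay":0,"az":0,"hand":0.33},{"x":0,"y":0,"z":-1,"ax":0,"ay":0,"az":0,"hand":0.33}]'; python3 -c "
from h import *
snap('side','pics/s6.png')"
```

```text
clock: 27.55
tcp_pos: [512.1, -69.7, 72.0]
eef_rot: [[-0.964, 0.267, -0.001], [0.267, 0.964, -0.001], [0.001, -0.001, -1.0]]
ft_force: [-0.2, -0.5, 0.4]
grip_width: 28.0
gripper_force: 0.0
clock: 28.18
tcp_pos: [512.5, -69.9, 212.9]
eef_rot: [[-0.964, 0.268, 0.002], [0.268, 0.964, -0.001], [-0.002, -0.0, -1.0]]
ft_force: [0.7, 0.0, -0.5]
grip_width: 28.3
gripper_force: 0.0
```

View pics/s6.png

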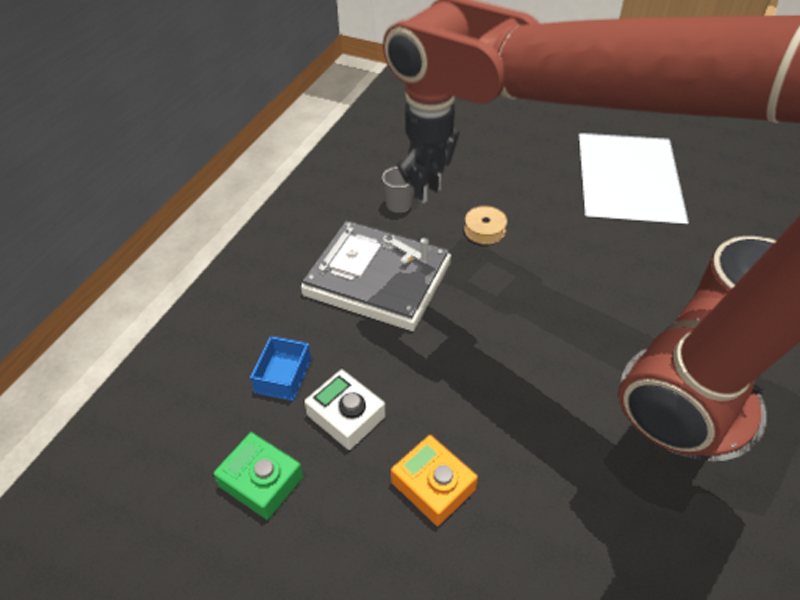

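The clip is parked (post at 424,241), the slide lies flat against the rail (355,255), nothing else has moved and the robot is clear, so I'll hand in.

```bash
python3 -c "
from bench import bot
print(bot.sign_off())"
```

```text
the job is handed in; nothing more can be done
None
```

The job is handed in: the clip pushed the slide home with an estimated 7–10 N at the heel and held it alone while I pressed the button fully in, then I swung the clip back to its parked stop; the last picture shows the slide flat against the rail and nothing else moved, at about 28 s on the clock.

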